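# Roll a bottle label-up, load it and dock its carrier under the label reader

### The job

The amber dropper bottle lies on the green mat with its label turned away. Roll it along the mat until the middle of the label faces straight up, then lay it label-up in the V-shaped cradle of the blue carrier (either way round) and push the carrier along the rollers under the white read head, fully home against its stop, so that the sprung catch comes back out behind it. Do not drop or fling the bottle, and leave the other things on the bench where they are.

Things in the scene. Friction and masses are not known exactly. Their poses are not given: they have to be found in the camera images.
- bottle: Amber dropper bottle, 98 mm long, about 0.1 kg, lying on the mat. Origin: centre of its flat base; z runs along the bottle to the black cap. Body 36 mm in diameter for the first 62 mm, then cap 22 mm to 78 mm, nozzle 12 mm. One turn in 113 mm of rolling. It rolls without slipping and runs on after a push: some 5 mm after one at 20 mm/s, up to 10 mm after one at 60 mm/s.
- label (a point): Middle of the bottle's cream label, on the surface 27 mm from the base. The label covers 157 degrees round the amber body. This point's and the bottle's x axis point INTO the bottle here: the label faces along minus x and is up when x points straight down.
- mat: Green rubber bench mat, fixed, 4 mm thick, 150 x 240 mm. Origin: middle of its underside, on the bench. Its frame stands on edge: x straight down, y level along the 240 mm (the way the bottle rolls), z level along the 150 mm, the way the bottle's cap points at the start. The lying bottle's axis is 22 mm above the bench.
- carrier: Blue plastic carrier, loose on the rollers, 122 mm long (x, pointing into the bay), 70 mm wide (y), about 0.2 kg. Origin: middle of its flat underside, 39 mm above the bench. End walls 50 mm wide, 6 mm thick, 40 mm high; side walls only 16 mm high; upright corners cut off 10 mm at 45 degrees. It stays put under a push of about 1 N.
- cradle (a point): Middle of the carrier's cradle, 30 mm above the carrier's origin: a black V trough along the carrier's x, 110 mm long between the end walls. A bottle resting in it has its axis through this point, along x. The V's edges end 13 mm below that axis, so fingers may reach about 10 mm below it on either side.
- rear_wall (a point): Where to push: outer face of the carrier's rear end wall (small yellow patch), 61 mm behind the carrier's origin and 30 mm above it. The wall shows from the rail tops, 50 mm above the bench, up to 79 mm.
- reader: Label reader, fixed: grey base 330 x 104 mm with 14 free-turning rollers (tops 39 mm above the bench) between aluminium rails (inner faces y = +-37 mm, tops 50 mm), and a white read head overhanging the far half. Origin on the bench under the track; x runs along the track into the bay, z up. Head: x = 8 to 166 mm, y = -68 to +54 mm, underside 105 mm, top 186 mm; closed at the back, -y.
- mouth (a point): Middle of the lower front edge of the read head, 105 mm above the bench. The rear wall of a carrier that is home stands 16 mm inside this edge, so an upright gripper meets the head before the carrier is home: push with the tool leaning back some 30 to 45 degrees, fingertips forward under the edge.
- bay_home (a point): Where the carrier's origin is when it is fully home (front wall on the rubber buffer of the end stop): on the roller tops, 85 mm ahead of the reader's origin; axes as the reader's. The carrier starts about 170 mm short of it.
- catch (a joint): Sprung catch with a brass roller in the +y side rail at the mouth: 0 = fully out in the track, grows (m) as it is pushed aside. The carrier meets it some 112 mm short of home and needs 8 to 15 N to push it about 4 mm aside, then runs on with a few N to the stop; there the catch springs back to 1 or 2 mm behind its cut-off corner. 15 to 25 N on the stop is fine.
- blue_cap_bottle: A white dropper bottle with a blue cap, standing, 36 mm across, 98 mm high, behind the mat; leave it alone. Origin under its base.
- orange_cap_bottle: A white dropper bottle with an orange cap, standing, same size, behind the mat; leave it alone. Origin under its base.
- timer: A white bench timer, 58 x 66 x 66 mm, at the back; leave it alone. Origin under its middle.
- slide_box: A blue card box of slides, 30 x 82 x 28 mm, behind the mat; leave it alone. Origin under its middle.
- tape_roll: A green tape roll, 52 mm across, 19 mm high, lying in front of the reader, on the robot's side; leave it alone. Origin under its middle.
- marker: A marker pen with a red cap, 130 mm long, 15 mm high, lying at the left front of the bench; leave it alone. Origin under its middle.
- film_roll: A white roll of film, 60 mm across, 50 mm high, standing at the right; leave it alone. Origin under its middle.

How it is judged:
By the outcome, as a careful person would: the job done as asked, in the order asked, and still so for the second after the job is handed in, with the robot touching nothing.
It also fails if it takes over 58 s, if anything falls off the work surface, if the arm or the gripper's body presses on something with over 40 N, if the wrist force passes 120 N, or if a joint passes its speed limit or range.

### The arm

A 6-joint arm with a two-finger parallel gripper is mounted at the origin on a cart in front of the work surface, level with it; the furniture and walls round the work are solid. World frame = base frame: x ahead of the robot, y to its left, z up, the work surface at z = 0. Lengths are in m, angles in rad, forces in N, time in s.
With the tool pointing down it reaches from about 0.3 to 0.95 m from the base axis. Payload 3.1 kg.
Tool frame: the origin (TCP) lies on the centre line of the jaws, within the pads' length; the fingertips stand 17 mm ahead of it and the grasp point (between the pads) lies 2 mm behind it; z points along the fingers, y is the line along which they close (so a half turn about z gives the same grasp; the last joint's range is limited). The gripper opens to 85 mm and grips with 20 to 120 N. Pads are 22 mm wide; open, the fingers measure 114 mm over their backs; the gripper's body (76 mm by 85 mm) begins 54 mm behind the grasp point. The pads swing forward as they close: fully open they stand 13 mm farther back than shut.
Start: joints at [1.097, 0.308, 1.634, -0, 1.2, -0.07], TCP at [0.246, 0.575, 0.248] pointing down, gripper open.
Joint ranges: [-3.06, 3.06], [-0.79, 1.96], [0.05, 2.63], [-1.19, 4.34], [0.05, 2.64], [-2.94, 2.94]. Speed limits (rad/s): [2.79, 2.79, 3.14, 3.14, 3.14, 3.14].

### API

Orientations are given as a unit quaternion [x, y, z, w].
In Python, from workcell import goto, move_l, move_joints, grip, sleep, ik, read_state, get_image, camera_params, Unreachable, job_done, recognise, silhouettes gives the robot as it stands. Calls block until the motion is done:
- goto(position, orientation): joint-space move of the TCP to a pose.
- move_l(position, ori=None, vel=0.15, force_limit=None): straight line of the TCP; ori=None keeps the orientation; vel is the mean speed in m/s. With force_limit (N) it stops when the force on the tool has changed by that much, and returns True; else False.
- move_joints(angles): joint-space move.
- grip(opening, grip_force=None): opening from 0.0 (shut) to 1.0 (fully open); grip_force is the grip in N (None keeps the last); returns when the fingers have stopped.
- sleep(seconds).
- ik(position, orientation): joint angles nearest the present ones, or None.
- read_state(): the state.
- get_image(name): name is "scene" or "side" or "wrist"; returns the picture (480x640x3 uint8, blue, green, red); there is no depth.
- camera_params(name): a dict with "camera_matrix" (3x3 intrinsics, pixels), "origin" and "orientation" of the camera in the world; the wrist camera has in their place "T_tool_cam" (4x4, takes a point from camera to tool coordinates, whose origin is the TCP and whose axes are the flange's). Camera axes: x right, y down, z forward; pixel columns grow to the right and rows downward; lengths in m; the calibration is good to about 2 mm. The wrist camera is an equidistant fisheye: a pixel r from the principal point sees the ray r / f radians off the axis. A picture is of the moment at which its call begins: read the wrist's pose just before it. camera_params takes no time and is no camera call.
A pose or a line that the arm cannot do raises Unreachable and nothing moves.
- job_done(): hands the job in; it is judged then, once.
Trained networks look in the newest picture that a camera, given by its name, has taken for a name from the list of things; names that differ only in an ending like _2 or _b are one class to them, and where a whole thing is asked for, a point or a joint stands for the part that bears it (a point fixed in the world has none). Each returns a list of dicts, best first, with "score" (0 to 1); they miss things now and then, are a little off and sometimes report something else, mostly with a low value. They report only what shows in the picture. A call takes as long as a camera call.
- recognise(camera, query): "xyz" ([x, y, z] in m, in the coordinates of the camera as it stood for that picture, good to about 4 mm: the middle of the surface that is visible of it).
- silhouettes(camera, query): "mask" (480x640 bool, what is visible of it).
The state is a dict: "t": time; "joints": joint angles; "joint_vel": joint speeds; "joint_efforts": joint torques, N m; "position": TCP position; "ee_rot": TCP orientation; "wrist_force": force on the tool from outside, world axes, zero at the start; "moment": the same for the moment, N m; "finger_gap": opening from 0.0 (shut) to 1.0 (fully open); "finger_force": force on a finger pad.
Only numpy, scipy, OpenCV 4.12 (cv2) and the standard library are available. Lean on these libraries where they do the work, as an engineer would, in place of code of your own. Each camera call takes 0.05 s, during which the arm holds its last target. There are 200 camera calls.

## Working session

There is one attempt and no reset: what is moved stays moved. The work goes in short steps, each a Python script; the robot and the scene stay as the last script left them, time stands still between calls to the robot, and variables do not carry over. Pictures are saved under pics/ and viewed, at most 12 in all, crops included, and the job is handed in when it is done.

```bash
mkdir -p pics; ls
cat > h.py <<'E'
import numpy as np, cv2
from scipy.spatial.transform import Rotation as R
from workcell import *
def cam(name):
    p=camera_params(name); K=np.array(p['camera_matrix'])
    if name=='wrist':
        s=read_state(); T=np.eye(4);T[:3,:3]=R.from_quat(s['ee_rot']).as_matrix();T[:3,3]=s['position']
        T=T@np.array(p['T_tool_cam'])
    else:
        T=np.eye(4);o=np.array(p['orientation'])
        T[:3,:3]=R.from_quat(o).as_matrix() if o.size==4 else o
        T[:3,3]=p['origin']
    return K,T
def ray(name,K,T,uv):
    d=np.array([(uv[0]-K[0,2])/K[0,0],(uv[1]-K[1,2])/K[1,1]])
    if name=='wrist':
        r=np.linalg.norm(d); v=np.array([*(d/max(r,1e-9)*np.sin(r)),np.cos(r)])
    else: v=np.array([*d,1.])
    v=T[:3,:3]@v; return T[:3,3],v/np.linalg.norm(v)
def onplane(name,K,T,uv,z):
    o,v=ray(name,K,T,uv); return o+v*(z-o[2])/v[2]
def tri(rays):
    A=np.zeros((3,3));b=np.zeros(3)
    for o,v in rays:
        P=np.eye(3)-np.outer(v,v);A+=P;b+=P@o
    return np.linalg.solve(A,b)
def rec(name,q,T,n=1):
    return [(round(r['score'],2),(T[:3,:3]@np.array(r['xyz'])+T[:3,3]).round(4)) for r in recognise(name,q)[:n]]
E
python3 - <<'E'
from h import *
s=read_state();print({k:np.round(v,3) for k,v in s.items()})
for c in ['scene','side']:
    K,T=cam(c);print(c,K[0,0],T.round(3).tolist())
    im=get_image(c);cv2.imwrite(f'pics/{c}0.png',im)
    for q in ['bottle','label','mat','carrier','cradle','rear_wall','reader','mouth']:
        print(q,rec(c,q,T,2))
E
```

```text
pics
workcell.py
{'t': np.float64(0.0), 'joints': array([ 1.097,  0.309,  1.635,  0.   ,  1.2  , -0.07 ]), 'joint_vel': array([-0.001, -0.   , -0.001,  0.001, -0.003, -0.   ]), 'joint_efforts': array([-0.0000e+00, -4.1525e+01, -2.7667e+01, -0.0000e+00,  1.0000e-02,
        0.0000e+00]), 'position': array([0.245, 0.574, 0.247]), 'ee_rot': array([ 0.201,  0.98 , -0.001, -0.   ]), 'wrist_force': array([-0.374,  0.819, -0.251]), 'moment': array([ 0.031, -0.007, -0.001]), 'finger_force': np.float64(0.0), 'finger_gap': np.float64(1.003)}
scene 474.81529689995074 [[-0.586, -0.316, 0.746, -0.422], [-0.81, 0.244, -0.533, 0.626], [-0.013, -0.917, -0.399, 0.573], [0.0, 0.0, 0.0, 1.0]]
bottle [(0.66, array([0.4808, 0.1275, 0.0479])), (0.18, array([ 0.6276, -0.1934,  0.0276]))]
label [(0.78, array([ 0.4286, -0.1334,  0.0265])), (0.49, array([0.4172, 0.2473, 0.0476]))]
mat [(0.98, array([ 0.4405, -0.1469,  0.0086]))]
carrier [(0.8, array([0.4819, 0.1253, 0.0504]))]
cradle [(0.56, array([0.4827, 0.1295, 0.0503]))]
rear_wall [(0.71, array([0.48  , 0.1266, 0.0602]))]
reader [(0.73, array([ 0.612 , -0.0118,  0.0424])), (0.2, array([ 0.6044, -0.2828,  0.0352]))]
mouth [(0.61, array([0.4244, 0.316 , 0.078 ]))]
side 450.5063281027117 [[0.968, -0.165, 0.189, 0.242], [-0.25, -0.615, 0.748, -0.793], [-0.007, -0.771, -0.637, 0.802], [0.0, 0.0, 0.0, 1.0]]
bottle [(0.78, array([ 0.4413, -0.1446,  0.0302]))]
label [(0.97, array([ 0.4405, -0.1412,  0.031 ])), (0.43, array([ 0.619 , -0.4177,  0.0482]))]
mat [(0.81, array([ 0.4528, -0.1968,  0.0023]))]
carrier [(0.97, array([0.4786, 0.134 , 0.0571]))]
cradle [(0.96, array([0.4795, 0.1359, 0.0533]))]
rear_wall [(0.61, array([0.4826, 0.1291, 0.051 ]))]
reader [(0.59, array([0.4487, 0.2384, 0.1123])), (0.54, array([ 0.6161, -0.0169,  0.0327]))]
mouth [(0.71, array([0.4479, 0.2406, 0.1121]))]
```

View pics/scene0.png

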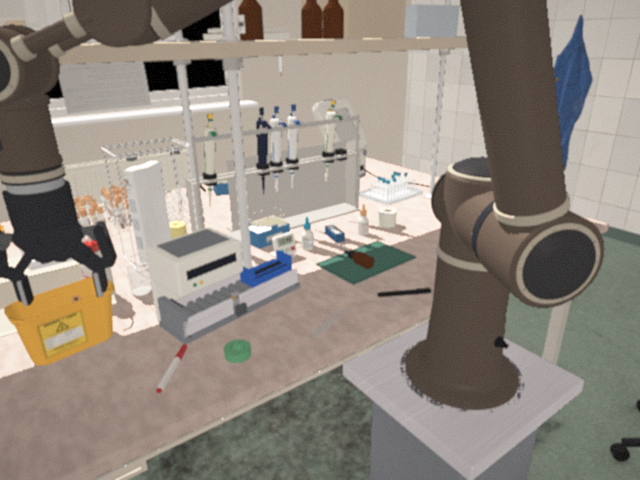

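View pics/side0.png

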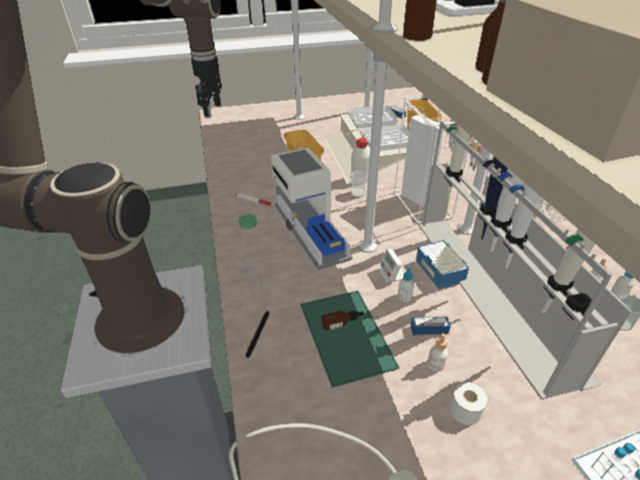

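The scene view shows the carrier at (268,268) with the reader head left of it and the bottle at (360,258). The side view shows the bottle at (337,321) near the mat's far end, cap right, and the carrier at (325,237) with the head behind it at (300,180). Next, wrist views from above.

Run:
```python
from h import *
print(np.array(camera_params('wrist')['T_tool_cam']).round(3).tolist(), camera_params('wrist')['camera_matrix'])
def look(tag,p,qs):
    goto(p,[0,1,0,0]); sleep(.3)
    K,T=cam('wrist'); im=get_image('wrist'); cv2.imwrite(f'pics/{tag}.png',im); np.savez(f'pics/{tag}.npz',K=K,T=T)
    print(tag,read_state()['t'],T[:3,3].round(3),read_state()['joints'].round(2))
    for q in qs:
        print(q,rec('wrist',q,T,2))
        m=silhouettes('wrist',q)
        if m: np.save(f'pics/{tag}_{q}.npy',m[0]['mask'])
look('wc1',[.42,.15,.36],['carrier','cradle','rear_wall','mouth','catch'])
look('wc2',[.42,.03,.30],['carrier','cradle','rear_wall','mouth'])
look('wb1',[.42,-.09,.22],['bottle','label','mat'])
look('wb2',[.40,-.19,.22],['bottle','label'])
a,b=[cv2.resize(cv2.imread(f'pics/{t}.png'),None,fx=.625,fy=.625) for t in('wc1','wc2')]
cv2.imwrite('pics/m1.png',np.vstack([np.hstack([a,b]),np.hstack([cv2.resize(cv2.imread(f'pics/{t}.png'),None,fx=.625,fy=.625) for t in('wb1','wb2')])]))
```

```text
[[-0.0, -0.955, -0.296, 0.076], [1.0, -0.001, 0.0, -0.0], [-0.0, -0.296, 0.955, -0.126], [0.0, 0.0, 0.0, 1.0]] [[371.64829954   0.         320.53361406]
 [  0.         371.64829954 242.82876323]
 [  0.           0.           1.        ]]
wc1 2.975 [0.344 0.15  0.486] [ 0.25 -0.14  1.89  0.    1.39 -1.33]
carrier [(0.8, array([0.4803, 0.1302, 0.0471]))]
cradle [(0.93, array([0.4798, 0.1264, 0.0504]))]
rear_wall [(0.72, array([0.4396, 0.271 , 0.1867])), (0.7, array([0.4862, 0.1243, 0.0514]))]
mouth [(0.66, array([0.4458, 0.2719, 0.185 ]))]
catch [(0.63, array([0.4141, 0.2424, 0.0604]))]
wc2 4.425 [0.344 0.031 0.427] [-0.03 -0.15  2.02  0.    1.27 -1.6 ]
carrier [(0.98, array([0.4797, 0.1278, 0.0502]))]
cradle [(0.96, array([0.4798, 0.1272, 0.0494]))]
rear_wall [(0.69, array([0.4782, 0.1269, 0.0554])), (0.45, array([0.4478, 0.2387, 0.1423]))]
mouth [(0.92, array([0.4446, 0.2437, 0.1461]))]
wb1 5.8083 [ 0.344 -0.089  0.347] [-0.31 -0.05  2.1   0.    1.09 -1.88]
bottle [(0.9, array([ 0.4332, -0.1427,  0.0328]))]
label [(0.66, array([ 0.4374, -0.1356,  0.038 ]))]
mat [(0.75, array([ 0.442 , -0.1684,  0.0083])), (0.45, array([0.4792, 0.1303, 0.0553]))]
wb2 6.95 [ 0.324 -0.189  0.346] [-0.54 -0.02  2.07  0.    1.09 -2.11]
bottle [(0.77, array([ 0.4329, -0.1449,  0.0336]))]
label [(0.79, array([ 0.4379, -0.1418,  0.0377]))]
```

View pics/m1.png

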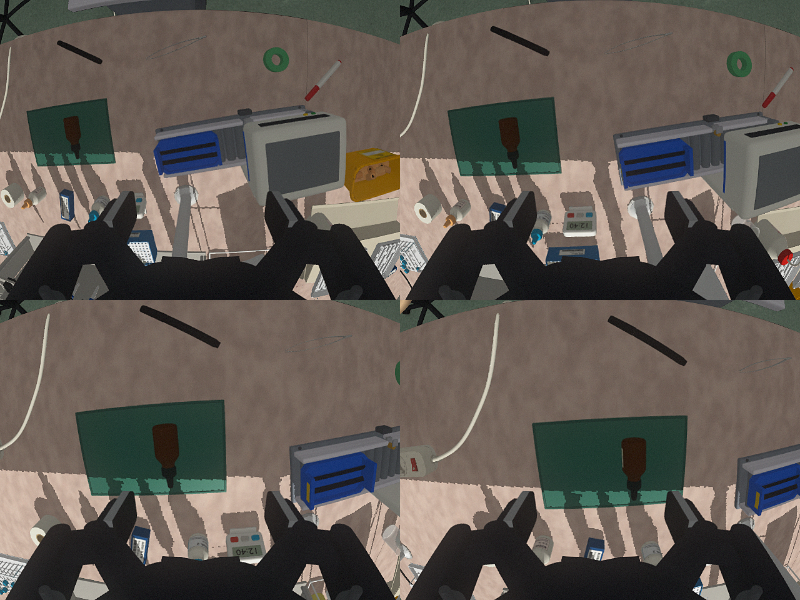

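The wrist views show the bottle with only a thin cream sliver on its −y edge (bottom right frame, about (622,455)). The carrier's axis is tilted slightly from y, and a vertical post stands just beyond the carrier on its +x side (wc2, about (384,333) full-size). I'll fit poses to the masks and look at the bottle from −y.

```bash
cat >> h.py <<'E'
from scipy.optimize import minimize
def proj(name,K,T,P):
    c=(P-T[:3,3])@T[:3,:3]
    if name=='wrist':
        r=np.linalg.norm(c[:,:2],axis=1);th=np.arctan2(r,c[:,2]);d=c[:,:2]/np.maximum(r,1e-9)[:,None]*th[:,None]
    else: d=c[:,:2]/c[:,2:]
    return d*[K[0,0],K[1,1]]+K[:2,2]
def box(x0,x1,y0,y1,z0,z1):
    return np.array([[x,y,z] for x in np.linspace(x0,x1,6) for y in(y0,y1) for z in(z0,z1)])
oc=np.array([[61,25],[51,35],[-51,35],[-61,25],[-61,-25],[-51,-35],[51,-35],[61,-25]])/1e3
CAR=[np.vstack([np.c_[oc,np.full(8,z)] for z in(0,.016)]),box(-.061,-.055,-.025,.025,0,.04),box(.055,.061,-.025,.025,0,.04)]
def cyl(r,a,b):
    t=np.linspace(0,2*np.pi,40); return np.vstack([np.c_[np.full(40,x),r*np.cos(t),r*np.sin(t)] for x in(a,b)])
BOT=[cyl(.018,0,.057),cyl(.011,.055,.078),cyl(.006,.078,.098)]
def sil(parts,pose,name,K,T):
    m=np.zeros((480,640),np.uint8); x,y,z,yaw=pose
    Rz=R.from_euler('z',yaw).as_matrix()
    for p in parts:
        uv=proj(name,K,T,p@Rz.T+[x,y,z]); h=cv2.convexHull(np.round(uv*16).astype(np.int32))
        cv2.fillConvexPoly(m,h,1,cv2.LINE_8,4)
    return m>0
def fit(parts,views,p0,z=None):
    f=lambda p:(lambda q:sum(1-(lambda a:(a&m).sum()/(a|m).sum())(sil(parts,q,n,K,T)) for n,K,T,m in views))([p[0],p[1],p[2] if z is None else z,p[3]])
    p=np.array(p0,float)
    for st in (.01,.003):
        S=np.vstack([p]+[p+d for d in np.diag([st,st,st,st*8])])
        r=minimize(f,p,method='Nelder-Mead',options=dict(initial_simplex=S,maxfev=400,xatol=1e-4,fatol=1e-4)); p=r.x
    return p.round(4),round(1-r.fun/len(views),3)
def load(tag,q):
    d=np.load(f'pics/{tag}.npz'); return ('wrist',d['K'],d['T'],np.load(f'pics/{tag}_{q}.npy'))
def lean(yawdir,a):
    "tool leaning: fingers point down and forward along horizontal unit vec at yawdir by angle a; x_tool points back"
    u=np.array([np.cos(yawdir),np.sin(yawdir),0]);k=np.array([0,0,1.])
    z=np.sin(a)*u-np.cos(a)*k; x=-np.cos(a)*u-np.sin(a)*k
    return R.from_matrix(np.c_[x,np.cross(z,x),z]).as_quat()
def look(tag,p,q,qs):
    goto(p,q); sleep(.3)
    K,T=cam('wrist'); im=get_image('wrist'); cv2.imwrite(f'pics/{tag}.png',im); np.savez(f'pics/{tag}.npz',K=K,T=T)
    for n in qs:
        print(n,rec('wrist',n,T,2)); m=silhouettes('wrist',n)
        if m: np.save(f'pics/{tag}_{n}.npy',m[0]['mask'])
    print(tag,read_state()['t'])
E
python3 - <<'E'
from h import *
V=[load(t,'carrier') for t in('wc1','wc2')]
print('carrier',fit(CAR,V,[.48,.127,.039,1.87]),fit(CAR,V,[.48,.127,.039,1.87],.039))
V=[load(t,'bottle') for t in('wb1','wb2')]
print('bottle',fit(BOT,V,[.41,-.143,.022,0]),fit(BOT,V,[.41,-.143,.022,0],.022))
for t,uv in(('wc1',(296,304)),('wc2',(384,333))):
    n,K,T,_=load(t,'carrier');print('post',onplane(n,K,T,uv,0).round(3))
n,K,T,_=load('wb1','bottle')
for uv in((76*1.6,113*1.6),(224*1.6,101*1.6),(226*1.6,191*1.6),(92*1.6,195*1.6)):print('mat',onplane(n,K,T,uv,.004).round(3))
q=lean(np.pi/2,np.radians(40)); print(ik([.45,-.25,.15],q))
look('wl1',[.45,-.25,.15],q,['bottle','label'])
im=cv2.imread('pics/wl1.png'); cv2.imwrite('pics/wl1c.png',cv2.resize(im[120:380,180:480],None,fx=2,fy=2,interpolation=cv2.INTER_CUBIC))
E
```

```text
carrier (array([0.482 , 0.1274, 0.0378, 1.7499]), np.float64(0.977)) (array([0.4816, 0.1272, 0.0544, 1.7496]), np.float64(0.976))Traceback (most recent call last):
  File "<stdin>", line 4, in <module>
  File "h.py", line 58, in load
    d=np.load(f'pics/{tag}.npz'); return ('wrist',d['K'],d['T'],np.load(f'pics/{tag}_{q}.npy'))
                                                                ~~~~~~~^^^^^^^^^^^^^^^^^^^^^^^
    fid = stack.enter_context(open(os.fspath(file), "rb"))
                              ~~~~^^^^^^^^^^^^^^^^^^^^^^^
FileNotFoundError: [Errno 2] No such file or directory: 'pics/wb1_bottle.npy'
```

```bash
ls pics
python3 - <<'E'
from h import *
import os
V=[load(t,'bottle') for t in('wb1','wb2') if os.path.exists(f'pics/{t}_bottle.npy')]
if V: print('bottle',fit(BOT,V,[.41,-.143,.022,0]),fit(BOT,V,[.41,-.143,.022,0],.022))
for t,uv in(('wc1',(296,304)),('wc2',(384,333))):
    n,K,T,_=load(t,'carrier');print('post',onplane(n,K,T,uv,0).round(3))
d=np.load('pics/wb1.npz');K,T=d['K'],d['T']
for uv in((76,113),(224,101),(226,191),(92,195)):print('mat',onplane('wrist',K,T,np.array(uv)*1.6,.004).round(3))
q=lean(np.pi/2,np.radians(40)); print(ik([.45,-.25,.15],q))
look('wl1',[.45,-.25,.15],q,['bottle','label'])
im=cv2.imread('pics/wl1.png'); cv2.imwrite('pics/wl1c.png',cv2.resize(im[120:380,180:480],None,fx=2,fy=2,interpolation=cv2.INTER_CUBIC))
E
```

```text
m1.png
scene0.png
side0.png
wb1.npz
wb1.png
wb1_label.npy
wb1_mat.npy
wb2.npz
wb2.png
wb2_bottle.npy
wb2_label.npy
wc1.npz
wc1.png
wc1_carrier.npy
wc1_cradle.npy
wc1_mouth.npy
wc1_rear_wall.npy
wc2.npz
wc2.png
wc2_carrier.npy
wc2_cradle.npy
wc2_mouth.npy
wc2_rear_wall.npy
bottle (array([ 0.4118, -0.1391,  0.0049,  0.0591]), np.float64(0.925)) (array([ 0.4068, -0.1412,  0.028 ,  0.0598]), np.float64(0.863))
post [0.588 0.115 0.   ]
post [0.604 0.117 0.   ]
mat [ 0.385 -0.293  0.004]
mat [ 0.373 -0.054  0.004]
mat [ 0.52  -0.047  0.004]
mat [ 0.534 -0.285  0.004]
[-0.84653215  0.51662382  1.71839472  0.44201386  1.47751932  2.12233057]
bottle [(0.65, array([ 0.4406, -0.154 ,  0.0313]))]
label [(0.75, array([ 0.4446, -0.1509,  0.03  ]))]
wl1 11.2167
```

View pics/wl1c.png

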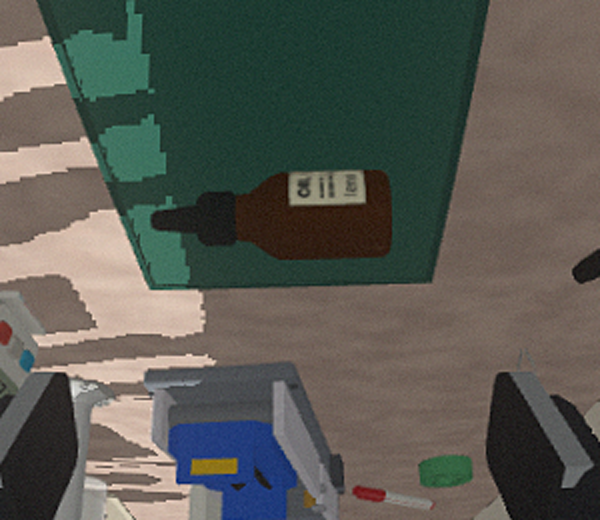

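The bottle's label shows on its −y, lower side (crop (288–366,168–208)). Its upper edge is at crop row about 207, which gives the roll angle.

```bash
ls pics|grep wl1
cat >> h.py <<'E'
def cylang(K,T,uv,P,yaw,r=.018):
    "surface hits: (s along axis, angle from up, + toward the left of axis dir)"
    a=np.array([np.cos(yaw),np.sin(yaw),0]);l=np.array([-np.sin(yaw),np.cos(yaw),0]);out=[]
    for q in uv:
        o,v=ray('wrist',K,T,q); w=o-P
        O=np.array([w@l,w[2]]);V=np.array([v@l,v[2]])
        A,B,C=V@V,O@V,O@O-r*r; D=B*B-A*C
        if D<0: continue
        t=(-B-np.sqrt(D))/A; h=O+t*V; out.append([(w+t*v)@a,np.degrees(np.arctan2(h[0],h[1]))])
    return np.array(out)
E
python3 - <<'E'
from h import *
import os
V=[load(t,'bottle') for t in('wb2','wl1') if os.path.exists(f'pics/{t}_bottle.npy')]
print(len(V)); p,s=fit(BOT,V,[.41,-.143,.022,.05]); print(p,s)
n,K,T,m=load('wl1','label'); print(m.sum())
im=cv2.imread('pics/wl1.png')
for nm,mk in (('net',m),('cream',(im.min(2)>90)&(np.indices((480,640))[0]<260)&(np.indices((480,640))[0]>195)&(np.indices((480,640))[1]>315)&(np.indices((480,640))[1]<370))):
    ys,xs=np.nonzero(mk)
    for P in (p[:3],[p[0],p[1],.022]):
        A=cylang(K,T,np.c_[xs,ys],np.array(P),p[3]); print(nm,len(xs),np.percentile(A,[1,5,50,95,99],axis=0).round(3).T.tolist())
E
```

```text
wl1.npz
wl1.png
wl1_bottle.npy
wl1_label.npy
wl1c.png
2
[ 0.4063 -0.141   0.0227  0.0638] 0.884
3861
net 3861 [[0.001, 0.003, 0.035, 0.079, 0.09], [-124.554, -108.648, -54.893, 0.048, 17.755]]
net 3861 [[0.0, 0.003, 0.035, 0.08, 0.09], [-119.466, -105.734, -53.453, 0.575, 17.034]]
cream 436 [[0.01, 0.011, 0.024, 0.038, 0.039], [-126.26, -121.244, -88.279, -70.783, -69.282]]
cream 436 [[0.01, 0.011, 0.024, 0.038, 0.039], [-120.652, -116.716, -86.127, -68.911, -67.421]]
```

```bash
cat >> h.py <<'E'
def down(psi): return (R.from_euler('z',psi)*R.from_quat([0,1,0,0])).as_quat()
E
python3 - <<'E'
from h import *
yaw=.06; psi=yaw-np.pi; q=down(psi)
a=np.array([np.cos(yaw),np.sin(yaw),0]); l=np.array([-np.sin(yaw),np.cos(yaw),0])
g=np.array([.437,-.139,.028])
grip(1.0,20)
goto(g+[0,0,.09],q); print(read_state()['joints'].round(2),read_state()['t'])
move_l(g,vel=.1); sleep(.2); print(read_state()['wrist_force'].round(1))
grip(.52); s=read_state(); print(s['finger_gap'],s['finger_force'],s['wrist_force'].round(1))
D=147.5/360*.1131
move_l(g+l*(D),vel=.025); sleep(1.0); s=read_state(); print(s['position'],s['wrist_force'].round(1),s['t'])
grip(1.0)
move_l(g+l*D+[0,0,.13],vel=.15)
c=g+l*D
look('wl2',[c[0]-.02,c[1]-.02,.19],q,['bottle','label'])
im=cv2.imread('pics/wl2.png'); cv2.imwrite('pics/wl2s.png',im)
E
```

```text
[-0.4   0.17  2.11  0.    0.86  1.11] 12.3917
[ 0.6 -0.9 -0.7]
0.5204855544397199 0.0 [-0.4  0.4 -0.3]
[ 0.43422024 -0.09272898  0.02800094] [-0.2  0.2  0.4] 17.125
bottle [(0.97, array([ 0.4388, -0.0989,  0.0365]))]
label [(0.71, array([ 0.4418, -0.0972,  0.0372]))]
wl2 19.4667
```

View pics/wl2.png

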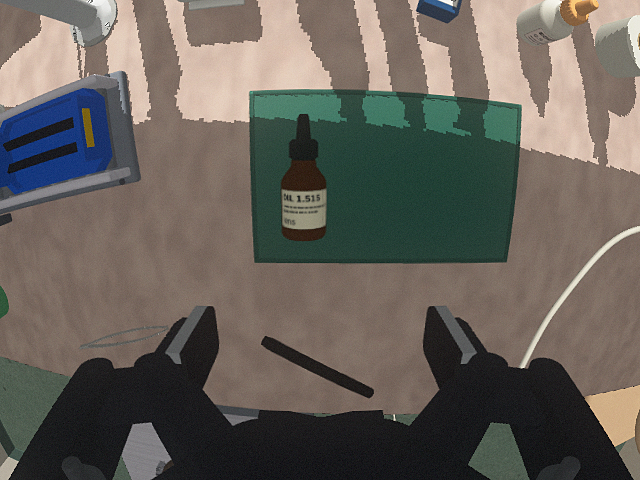

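The label is on top now (label x≈283–327, y≈190–230), roughly centred. I'll measure both label edges from each side.

Run:
```python
from h import *
import os
q=down(.06-np.pi)
look('we1',[.41,-.22,.13],q,['bottle'])
look('we2',[.41,.0,.13],q,['bottle'])
V=[load(t,'bottle') for t in('wl2','we1','we2') if os.path.exists(f'pics/{t}_bottle.npy')]
print(len(V)); p,s=fit(BOT,V,[.404,-.095,.022,.06]); print(p,s)
cs=[]
for t in('we1','we2','wl2'):
    d=np.load(f'pics/{t}.npz');K,T=d['K'],d['T'];im=cv2.imread(f'pics/{t}.png')
    body=sil(BOT,p,'wrist',K,T); ys,xs=np.nonzero(body&(im.min(2)>75))
    A=cylang(K,T,np.c_[xs,ys],p[:3],p[3]); print(t,len(A),np.percentile(A,[0,2,50,98,100],axis=0).round(3).T.tolist())
    u,v=np.argwhere(body).mean(0).astype(int); cs.append(cv2.resize(im[u-40:u+40,v-60:v+60],None,fx=5,fy=5,interpolation=cv2.INTER_CUBIC)[:,:])
cv2.imwrite('pics/e.png',cv2.resize(np.vstack(cs),(300,600)))
```

```text
bottle [(0.62, array([ 0.4411, -0.1071,  0.034 ])), (0.21, array([ 0.5988, -0.395 ,  0.0374]))]
we1 20.475
bottle [(0.6, array([ 0.4406, -0.0928,  0.0382]))]
we2 21.8083
3
[ 0.4033 -0.0986  0.0225  0.06  ] 0.896
we1 1911 [[0.01, 0.011, 0.025, 0.039, 0.093], [-89.265, -83.869, -25.794, 41.567, 53.407]]
we2 1705 [[0.01, 0.011, 0.025, 0.039, 0.096], [-58.176, -48.171, 13.924, 64.453, 67.565]]
wl2 1514 [[0.01, 0.011, 0.025, 0.039, 0.098], [-77.127, -76.071, -4.567, 62.158, 68.443]]
```

View pics/e.png

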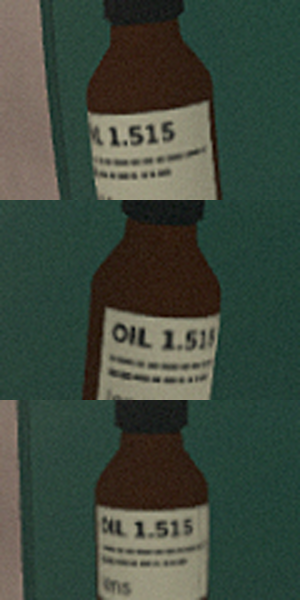

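Label edges sit at about −88° and +67°, so the centre is 10.5° short of up, i.e. 3.3 mm more roll. Closing the cage centred on the target gives that.

Run:
```python
from h import *
yaw=.06; q=down(yaw-np.pi); g=np.array([.4363,-.093,.028])
goto(g+[0,0,.085],q); move_l(g,vel=.12)
for o in(.55,.49,.46,.44): grip(o,25)
s=read_state();print(s['finger_gap'],s['finger_force'],s['wrist_force'].round(1))
sleep(.3); grip(.30,30); s=read_state();print(s['finger_gap'],s['finger_force'],s['position'],s['t'])
move_l(g+[0,0,.13],vel=.15)
K,T=cam('wrist');im=get_image('wrist');cv2.imwrite('pics/g1.png',im);np.savez('pics/g1.npz',K=K,T=T)
s=read_state();print(s['finger_gap'],s['wrist_force'].round(2),s['t'])
cv2.imwrite('pics/g1c.png',cv2.resize(im[280:480,200:440],None,fx=2.5,fy=2.5))
```

```text
0.43892777981532866 0.0 [-0.   0.3  0.4]
0.41102512014723225 29.781401753425598 [ 0.43635218 -0.09305694  0.02816692] 24.7833
0.4097129407933605 [-0.18  0.27 -0.64] 25.85
```

View pics/g1c.png

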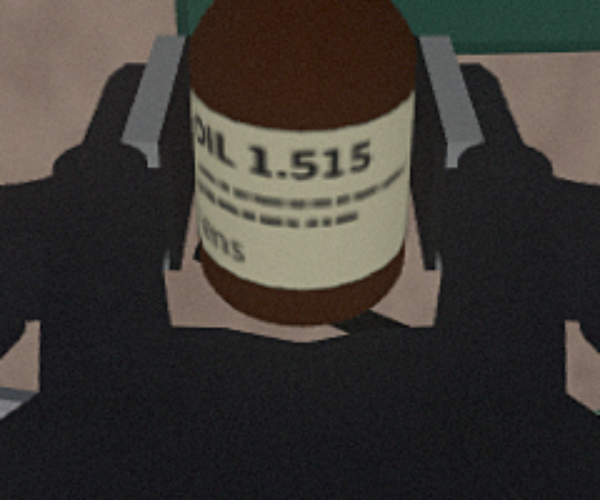

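The label faces up in the grip (text right end moved from about −50° to −40°, as wanted). Now I'll place it.

Run:
```python
from h import *
q=down(1.75-np.pi); c=np.array([.4845,.112,.075])
goto(c+[0,0,.09],q); print(read_state()['joints'].round(2),read_state()['t'])
move_l(c+[0,0,.022],vel=.15)
s0=read_state()['wrist_force']
hit=move_l(c+[0,0,-.003],vel=.03,force_limit=4); s=read_state(); print(hit,s['position'],(s['wrist_force']-s0).round(2),s['t'])
grip(.47); sleep(.1); grip(.62); 
move_l(s['position']+np.array([0,0,.10]),vel=.2)
K,T=cam('wrist');im=get_image('wrist');cv2.imwrite('pics/p1.png',im);np.savez('pics/p1.npz',K=K,T=T)
for n in('bottle','carrier'):
    print(n,rec('wrist',n,T,1)); m=silhouettes('wrist',n)
    if m: np.save(f'pics/p1_{n}.npy',m[0]['mask'])
print(read_state()['t'])
```

```text
[ 0.14  0.17  2.   -0.    0.98 -0.04] 26.9917
True [0.48454094 0.11203305 0.07514856] [ 1.5  -0.27  3.38] 28.2833
bottle [(0.65, array([0.4792, 0.1149, 0.083 ]))]
carrier [(0.57, array([0.4835, 0.1406, 0.0511]))]
29.7917
```

View pics/p1.png

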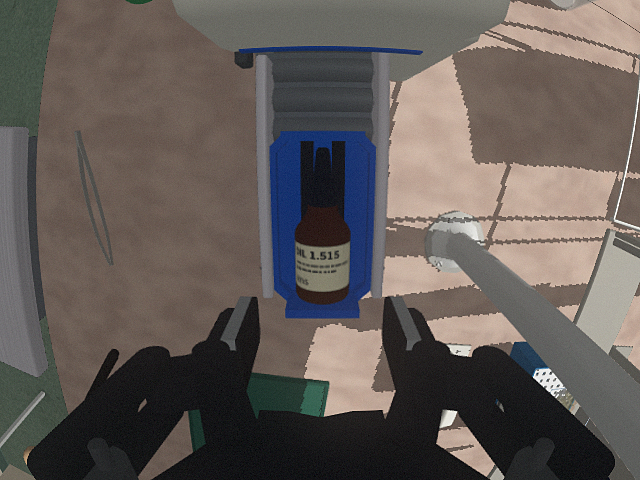

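The bottle lies label-up in the cradle (bottle at (323,260) between walls), cap toward the head. Now I'll push leaning 45°.

```bash
python3 - <<'E'
from h import *
yaw=1.75; u=np.array([np.cos(yaw),np.sin(yaw),0]); q=lean(yaw,np.radians(45)); C=np.array([.482,.1274,.071])
P=lambda d,z=0: C+u*(d-.0808)+[0,0,z]
for d,z in((-.03,.09),(-.03,0),(.085,0),(.17,0)):
    j=ik(P(d,z),q); print(None if j is None else j.round(2))
grip(0,40)
goto(P(-.04,.09),q); print(read_state()['t'])
move_l(P(-.03),vel=.15)
print(move_l(P(.045),vel=.06,force_limit=20)); s=read_state(); print(s['position'],s['wrist_force'].round(1),s['t'])
h=move_l(P(.150),vel=.06,force_limit=28);s=read_state();print(h,s['position'],((s['position']-C)@u+.0808).round(4),s['wrist_force'].round(1),s['t'])
if not h:
    h=move_l(P(.185),vel=.02,force_limit=16)
    s=read_state();print(h,s['position'],((s['position']-C)@u+.0808).round(4),s['wrist_force'].round(1),s['t'])
for c in('side','scene'): cv2.imwrite(f'pics/{c}1.png',get_image(c))
E
python3 - <<'E'
import cv2
a=cv2.imread('pics/side1.png')[130:290,200:400];b=cv2.imread('pics/scene1.png')[200:360,130:330]
import numpy as np
cv2.imwrite('pics/s1.png',cv2.resize(np.hstack([a,b]),None,fx=2,fy=2,interpolation=cv2.INTER_CUBIC))
E
```

```text
[-0.42  0.43  1.87  0.64  1.39  2.25]
[-0.42  0.59  1.87  0.66  1.27  2.15]
[-0.23  0.53  1.98  0.79  1.15  2.2 ]
[-0.07  0.5   2.03  0.9   1.07  2.25]
32.3083
False
[0.48805487 0.09214471 0.07083766] [-0.6  0.4  0.2] 34.4583
False [0.4699561  0.19552135 0.07117794] 0.15 [ 2.1 -3.1  0. ] 36.3583
True [0.46333695 0.22649416 0.07071899] 0.1816 [-1.2 -1.3 -0.1] 37.8417
```

View pics/s1.png

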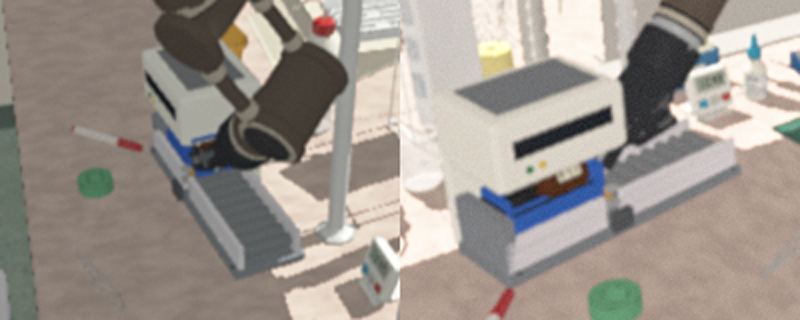

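Run:
```python
from h import *
yaw=1.75; u=np.array([np.cos(yaw),np.sin(yaw),0]); C=np.array([.482,.1274,.071])
P=lambda d,z=0: C+u*(d-.0808)+[0,0,z]
h=move_l(P(.192),vel=.02,force_limit=20); s=read_state();print(h,((s['position']-C)@u+.0808).round(4),s['wrist_force'].round(1),s['t'])
sleep(.2); print(read_state()['wrist_force'].round(1))
move_l(P(.10),vel=.12); sleep(.2)
K,T=cam('wrist');im=get_image('wrist');cv2.imwrite('pics/f1.png',im);print(rec('wrist','carrier',T),rec('wrist','catch',T),rec('wrist','rear_wall',T),T[:3,3],read_state()['t'])
cv2.imwrite('pics/scene2.png',get_image('scene'));b=cv2.imread('pics/scene2.png')[230:330,150:290]
w=cv2.resize(im[220:480,140:500],(540,390),interpolation=cv2.INTER_CUBIC)
cv2.imwrite('pics/f.png',cv2.resize(np.hstack([w,cv2.resize(b,(546,390),interpolation=cv2.INTER_CUBIC)]),(800,288)))
```

```text
True 0.1817 [ 0.2 -3.3  1.7] 38.25
[ 1.1 -1.7  2.2]
[(0.57, array([0.4909, 0.254 , 0.0475]))] [(0.74, array([0.4261, 0.2421, 0.0535]))] [(0.87, array([0.4906, 0.2561, 0.0522]))] [0.50298923 0.00724387 0.10841595] 39.6833
```

View pics/f.png

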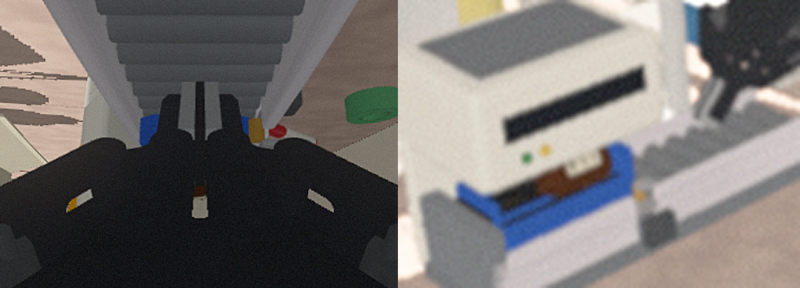

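Pushed again, it stopped at the same place (0.1817), so it's on the stop. One clear view of the catch from behind.

Run:
```python
from h import *
yaw=1.75; u=np.array([np.cos(yaw),np.sin(yaw),0]); C=np.array([.482,.1274,.071])
p=C+u*(.0)+np.array([-.05,-.01,.06])
move_l(C+u*(.02-.0808)+[0,0,.05],vel=.2); grip(1.0)
goto(p,lean(yaw,np.radians(25))); sleep(.3)
K,T=cam('wrist');im=get_image('wrist');cv2.imwrite('pics/v1.png',im);print(rec('wrist','catch',T),rec('wrist','rear_wall',T),read_state()['t'])
# predicted home: project rear wall top edge & catch location
for d in(.160,.165,.170,.175,.180):
    c=np.array([.482,.1274,.0385])+u*d
    l=np.array([-u[1],u[0],0]); print(d,proj('wrist',K,T,np.array([c-u*.061+l*s*.025+[0,0,.04] for s in(-1,1)]+[c-u*.061+l*.025+[0,0,.016],c-u*.051+l*.035+[0,0,.016]])).round(0).tolist())
cv2.imwrite('pics/v1c.png',cv2.resize(im[150:450,120:520],(800,600),interpolation=cv2.INTER_CUBIC))
```

```text
[(0.71, array([0.42  , 0.2409, 0.0574]))] [(0.64, array([0.4547, 0.2475, 0.0617]))] 42.0083
0.16 [[214.0, 347.0], [283.0, 350.0], [285.0, 322.0], [300.0, 330.0]]
0.165 [[215.0, 351.0], [284.0, 354.0], [286.0, 326.0], [300.0, 334.0]]
0.17 [[217.0, 355.0], [284.0, 357.0], [286.0, 330.0], [300.0, 337.0]]
0.175 [[218.0, 358.0], [285.0, 361.0], [287.0, 333.0], [300.0, 341.0]]
0.18 [[220.0, 361.0], [286.0, 364.0], [287.0, 337.0], [301.0, 344.0]]
```

View pics/v1c.png

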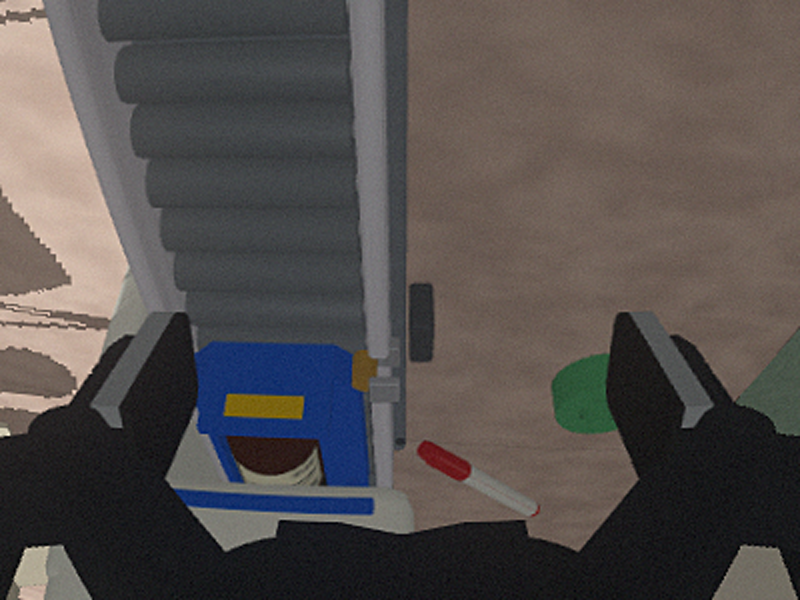

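The wall and yellow patch are at (265,405). The brass roller (365,370) sits out in the track behind the carrier's cut-off corner, and the bottle is in place with its label up, so I'm handing in.

Run:
```python
from workcell import *
print(read_state()['wrist_force'].round(1)); print(job_done())
```

```text
[-0.  -0.4 -0.3]
the job is handed in; nothing more can be done
None
```

I handed the job in at about 42 s on the robot's clock: the bottle lies label-up in the carrier's cradle, and the carrier is home against its stop with the catch back out behind it, as seen in the last wrist view.

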